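# Flip back the guard lid and start the bench mill

### The arm

A 6-joint arm with a two-finger parallel gripper is mounted at the origin on the work surface. World frame = base frame: x ahead of the robot, y to its left, z up, the work surface at z = 0. Lengths are in m, angles in degrees, forces in N, time in s.
With the tool pointing down it reaches from about 0.375 to 0.9 m from the base axis. Payload 3.1 kg.
Tool frame: the origin (TCP) lies on the centre line of the jaws, within the pads' length; the fingertips stand 22 mm ahead of it and the grasp point (between the pads) lies 3 mm ahead of it; y points along the fingers, z is the direction in which the jaws open and shut, and the axes are right-handed (so a half turn about y gives the same grasp; the last joint's range is limited). The gripper opens to 87 mm and grips with 3 to 60 N. Pads are 19 mm wide; open, the fingers measure 117 mm over their backs; the gripper's body (75 mm by 190 mm) begins 51 mm behind the grasp point.
Start: joints at [-77.894, 30.224, 82.088, -0, 67.689, -10.227], TCP at [0.238, -0.578, 0.245] pointing down, gripper open.
Joint ranges: [-176.69, 176.69], [-43.24, 126.21], [12.49, 139.97], [-82, 262], [0, 151.66], [-163.58, 163.58]. Speed limits (degrees/s): [159.86, 159.86, 180, 180, 180, 180].

### API

Orientations are given as a 3x3 rotation matrix whose columns are the frame's x, y, z axes.
In Python, from rig import bot gives the robot as it stands.
- The arm moves only by the tool jog_arm, never from a script. Its argument "motion" is one flat list of numbers, 6 for each row, row after row: the shift along the tool's x, y, z in mm, then the turn, a rotation vector about the tool's x, y, z in degrees. A call has 1 to 20 rows; each row is the pose to reach, as a shift and turn from the pose commanded when the call began, along the tool's axes at that moment; what a row does not reach only later rows make up. A row lasts 1/8 s, in which the tool goes at most 62.5 mm and 10.7 degrees, less where a joint would pass 70% of its speed; a pose out of reach is approached as far as the arm can. A call with a gripper value outside its range is refused whole. "gripper" is the opening, from 0 (shut) to 1 (fully open), set as the call begins (left out, the last holds). The fingers move at their own pace and stop on an object; the grip force is fixed at half the most. Time passes only in rows, so rows that repeat a pose let the fingers close. It gives the time, the measured TCP pose, the force and the opening at its end, in the units of the state.
- bot.read_state(): the state, without advancing time (a new reading comes with each control period).
- bot.capture(name): name is "scene" or "top" or "wrist"; returns (picture, depth): 400x640x3 uint8, red, green, blue; 400x640 float32, m along the optical axis (not along the pixel's ray), 0 where there is no reading.
- bot.get_calibration(name): a dict with "mtx" (3x3 intrinsics, pixels), "pose" (4x4, takes a point from camera to world coordinates); the wrist camera has in their place "hand_eye" (4x4, takes a point from camera to tool coordinates, whose origin is the TCP and whose axes are the tool frame's). Camera axes: x right, y up, looking along -z (the intrinsics and any distortion apply to the point x, -y, -z); pixel columns grow to the right and rows downward; lengths in m; the calibration is good to about 2 mm. A picture is of the moment at which its call begins: read the wrist's pose just before it. get_calibration takes no time and is no camera call.
- bot.hand_in(): hands the job in, once; it reports no verdict.
The state is a dict: "time_s": time; "joint_positions": joint angles; "qvel": joint speeds; "tau": joint torques, N m; "position": TCP position; "tcp_rot": TCP orientation; "force": force on the tool from outside, world axes, zero at the start; "moment": the same for the moment, N m; "opening": opening from 0.0 (shut) to 1.0 (fully open).
Only numpy, scipy, OpenCV 4.12 (cv2) and the standard library are available. Lean on these libraries where they do the work, as an engineer would, in place of code of your own. Each camera call takes 0.05 s, during which the arm holds its last target.

### The job

Start the bench mill from its start box, the one with the yellow lid: with a fingertip under the lip, flip the yellow guard lid up and over until it leans back and stays open by itself and let go of it, then press the green button beneath it fully down and let it come back up, taking the hand away. Work gently and only by touch: do not lift, shove or carry the box, leave the blue-lidded box shut, and leave everything else on the bench where it is.

Things in the scene. Friction and masses are not known exactly. Their poses are not given: they have to be found in the camera images.
- mill_box: the mill's grey start box, 110 (x) x 130 (y) x 65 mm high, 2.5 kg, standing loose on the bench; origin at the centre of its underside; its +x axis points level from the lip side to the hinge side, within about 20 degrees of the world's +x, its z is up
- mill_lid (a joint): angle of the yellow guard lid, rad: 0 shut, grows as the lip side rises; at the stop, 2.0, it leans back beyond the hinge. Free hinge: let go below about 1.57 it drops shut, above that it falls back to the stop. Plate 112 mm from hinge to front edge, 130 wide, 5 thick, about 0.13 kg; its underside is at hinge height, 66 mm above the bench when shut
- mill_lip (a point): middle of the front edge of the yellow lid's finger lip, on its underside; moves with the lid; 146 mm from the hinge. The lip, 70 mm wide and 5 mm thick, goes on in the plane of the lid and overhangs the box's front wall by 36 mm; shut, it is 66 mm above the bench with nothing beneath, and its front edge is 91 mm in front of the box's centre
- mill_hinge (a point): middle of the yellow lid's hinge axis, which runs level along the box's y, 55 mm behind the box's centre and 66 mm above the bench
- mill_button (a joint): how far the green button of the mill's box is pressed, m: 0 up, 0.006 fully down; a spring, fully down takes 5 N
- mill_button_top (a point): centre of the top face of the mill's green button, 36 mm across, pressed straight down; in the middle of the open well of the box (98 x 118 mm inside, rim 65 mm above the bench), covered by the shut lid
- vac_box: the dust extractor's box, same as the mill's but with a blue lid; not to be touched: grey start box, 110 (x) x 130 (y) x 65 mm high, 2.5 kg, standing loose on the bench; origin at the centre of its underside; its +x axis points level from the lip side to the hinge side, within about 20 degrees of the world's +x, its z is up
- vac_lid (a joint): hinge angle of the blue lid, rad: 0 shut; same lid as the yellow one
- screw_jar: small clear jar of screws with a steel cap, 36 mm across, 50 mm high, standing between the two boxes; not to be touched; origin at the centre of its underside
- tape: yellow tape measure lying flat, 65 x 62 x 36 mm, beyond and between the two boxes; not to be touched; origin at the centre of its underside
- glue: white glue bottle with an orange cap, 44 mm across, 120 mm high, at the left; not to be touched; origin at the centre of its underside
- driver: red-handled screwdriver lying at the left; not to be touched; origin at the middle of its length
- spanner: steel spanner lying at the right; not to be touched; origin at the middle of its length
- mug: blue mug, 80 mm across, 90 mm high, at the right; not to be touched; origin at the centre of its underside

How it is judged:
By the outcome, as a careful person would: the job done as asked, in the order asked, and still so for the second after the job is handed in, with the robot touching nothing.
It also fails if it takes over 64 s, if anything falls off the work surface, if the arm or the gripper's body presses on something with over 40 N, if the wrist force passes 120 N, or if a joint passes its speed limit or range.

## Working session

There is one attempt and no reset: what is moved stays moved. The work goes in short steps, Python scripts to look and compute and a tool call to move; the robot and the scene stay as the last step left them, time stands still between calls to the robot, and variables do not carry over. Pictures are saved under pics/ and viewed, and the job is handed in when it is done.

Besides the shell and the picture viewer there is one more tool, called after "Request:" as name(argument=value, ...) on one line, values as JSON. jog_arm: Moves the arm, as the interface text tells. Its arguments: {"type":"object","properties":{"motion":{"type":"array","items":{"type":"number"}},"gripper":{"type":"number"}},"required":["motion"]}

```bash
mkdir -p pics; python3 - <<'E'
from rig import bot
import cv2,numpy as np
s=bot.read_state();print(s['time_s'],s['position'],s['tcp_rot'],s['opening'])
for n in ['scene','top']:
    c=bot.get_calibration(n);print(n,c)
    p,d=bot.capture(n);np.savez('cap_'+n,p=p,d=d);cv2.imwrite(f'pics/{n}0.png',p[:,:,::-1])
print(bot.get_calibration('wrist'))
E
```

```text
0.0 [ 0.23738644 -0.57743004  0.24357747] [[-9.24981417e-01 -4.39696974e-04  3.80012086e-01]
 [-3.80012138e-01  2.10273522e-03 -9.24979110e-01]
 [-3.92354280e-04 -9.99997693e-01 -2.11208119e-03]] 0.9991437640209855
scene {'mtx': array([[511.74576859,   0.        , 319.88633649],
       [  0.        , 511.74576859, 197.52950614],
       [  0.        ,   0.        ,   1.        ]]), 'pose': array([[-0.57749245, -0.63707614,  0.51052567,  1.36638484],
       [ 0.81630435, -0.45996755,  0.34939527,  0.52506168],
       [ 0.01223385,  0.61851746,  0.78567582,  1.23635546],
       [ 0.        ,  0.        ,  0.        ,  1.        ]])}
top {'mtx': array([[367.16867174,   0.        , 322.5619658 ],
       [  0.        , 367.16867174, 200.75334649],
       [  0.        ,   0.        ,   1.        ]]), 'pose': array([[ 0.00503499,  0.98499838, -0.17249009,  0.44626195],
       [-0.99997838,  0.00568906,  0.00329779,  0.01578485],
       [ 0.00422962,  0.17246976,  0.98500573,  1.11001316],
       [ 0.        ,  0.        ,  0.        ,  1.        ]])}
{'mtx': array([[315.32273131,   0.        , 318.46942391],
       [  0.        , 315.32273131, 198.94001165],
       [  0.        ,   0.        ,   1.        ]]), 'hand_eye': array([[ 2.89383577e-04, -9.58468256e-01, -2.85199086e-01,
        -7.72061250e-02],
       [ 2.49344952e-04,  2.85199158e-01, -9.58468246e-01,
        -1.39594834e-01],
       [ 9.99999927e-01,  2.06252017e-04,  3.21521174e-04,
        -4.49115163e-04],
       [ 0.00000000e+00,  0.00000000e+00,  0.00000000e+00,
         1.00000000e+00]])}
```

View pics/scene0.png

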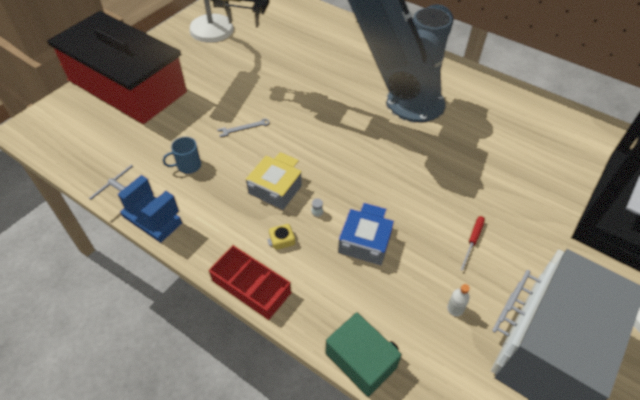

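View pics/top0.png

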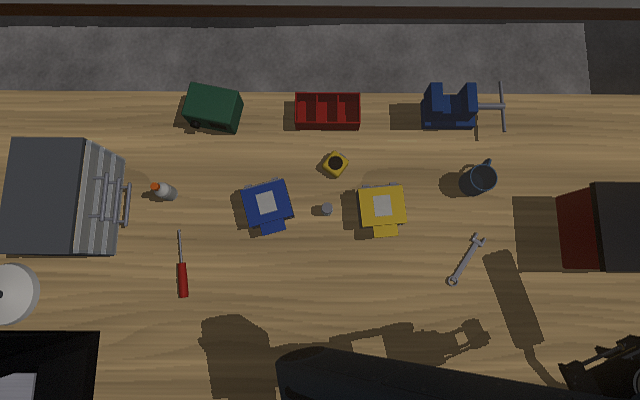

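Top view: the yellow lid is around px (383,206) with its lip at (386,231); the blue lid is at (266,203), the jar at (321,209) and the tape at (335,163). The scene view agrees. Next I'll measure these.

```bash
cat > h.py <<'E'
import numpy as np,cv2
from rig import bot
def ray(name,uv,z):
    c=bot.get_calibration(name);uv=np.atleast_2d(uv).astype(float);M=c['mtx'];T=c['pose']
    d=np.c_[(uv[:,0]-M[0,2])/M[0,0],-(uv[:,1]-M[1,2])/M[1,1],-np.ones(len(uv))]@T[:3,:3].T
    o=T[:3,3];t=(z-o[2])/d[:,2];return o+t[:,None]*d
E
python3 - <<'E'
from h import *
for n in ['top','scene']:
    p=np.load(f'cap_{n}.npz')['p'];h=cv2.cvtColor(p,cv2.COLOR_RGB2HSV)
    for col,lo,hi in [('yellow',(20,120,90),(35,255,255)),('blue',(105,150,60),(125,255,255))]:
        m=cv2.inRange(h,lo,hi)
        cs,_=cv2.findContours(m,cv2.RETR_EXTERNAL,cv2.CHAIN_APPROX_NONE)
        for c in sorted(cs,key=cv2.contourArea)[::-1][:3]:
            if cv2.contourArea(c)<150: continue
            w=ray(n,c[:,0],0.071)[:,:2]
            r=cv2.minAreaRect((w*1000).astype(np.float32))
            print(n,col,cv2.contourArea(c),c[:,0].mean(0),r)
            print('  approx',ray(n,cv2.approxPolyDP(c,3,True)[:,0],0.071)[:,:2].round(3).tolist())
E
```

```text
top yellow 1920.5 [382.90810811 210.15675676] ((599.3519287109375, -160.38827514648438), (146.724609375, 129.28289794921875), 5.777523040771484)
  approx [[0.676, -0.218], [0.663, -0.09], [0.559, -0.1], [0.559, -0.129], [0.525, -0.134], [0.531, -0.202], [0.562, -0.197], [0.568, -0.228]]
top yellow 371.0 [335.65625  163.453125] ((740.6375122070312, -25.196868896484375), (60.933353424072266, 60.43938064575195), 53.889732360839844)
  approx [[0.78, -0.018], [0.731, 0.012], [0.699, -0.032], [0.747, -0.062]]
top blue 1849.0 [266.94382022 206.95505618] ((607.0850219726562, 169.6612548828125), (143.886474609375, 128.0289306640625), 16.32801055908203)
  approx [[0.692, 0.13], [0.658, 0.251], [0.554, 0.221], [0.563, 0.193], [0.532, 0.183], [0.546, 0.121], [0.581, 0.128], [0.589, 0.099]]
scene yellow 1198.5 [275.896 172.528] ((601.8196411132812, -156.4828338623047), (137.41221618652344, 127.5093994140625), 5.446178913116455)
  approx [[0.578, -0.222], [0.674, -0.21], [0.661, -0.088], [0.572, -0.096], [0.564, -0.125], [0.532, -0.137], [0.536, -0.185], [0.567, -0.192]]
scene yellow 421.5 [281.89
[... 387 characters left out ...]
 [0.894, -0.417], [0.903, -0.441], [0.904, -0.423], [0.924, -0.414], [0.913, -0.443], [0.956, -0.403], [0.962, -0.417], [0.979, -0.411], [0.983, -0.345], [0.96, -0.342], [0.963, -0.33], [0.982, -0.334], [0.961, -0.321], [0.981, -0.32], [0.982, -0.26], [0.913, -0.272], [0.909, -0.261], [0.9, -0.29], [0.884, -0.298], [0.881, -0.329], [0.857, -0.346], [0.862, -0.365], [0.86, -0.35], [0.882, -0.344], [0.895, -0.379]]
scene blue 1443.0 [367.75       227.59868421] ((610.651611328125, 173.43199157714844), (137.3638916015625, 123.10992431640625), 16.254606246948242)
  approx [[0.597, 0.107], [0.69, 0.135], [0.659, 0.25], [0.573, 0.224], [0.567, 0.191], [0.541, 0.179], [0.557, 0.125], [0.583, 0.132]]
```

```bash
cat >> h.py <<'E'
from scipy.spatial.transform import Rotation as R
YAW=np.deg2rad(5.8); C=np.array([0.617,-0.1585,0])
XP=np.array([np.cos(YAW),np.sin(YAW),0]);YP=np.array([-np.sin(YAW),np.cos(YAW),0]);Z=np.array([0,0,1.])
def orient(p):
    p=np.deg2rad(p);y=np.cos(p)*XP-np.sin(p)*Z;z=-YP
    return np.c_[np.cross(y,z),y,z]
def tcp_for(px,py,pz,p,corner=False):
    "box coords (m) of the tip centre (or upper tip corner) -> TCP"
    Rm=orient(p);t=C+px*XP+py*YP+pz*Z
    if corner: t=t+Rm[:,0]*0.0095   # upper side is -x tool
    return t-0.022*Rm[:,1],Rm
def rel(s,T,Rm):
    R0=np.array(s['tcp_rot']);return np.r_[R0.T@(T-s['position'])*1000, R.from_matrix(R0.T@Rm).as_rotvec(degrees=True)].round(1).tolist()
E
python3 - <<'E'
from h import *
s=bot.read_state()
for px,pz,p in [(-.16,.2,90),(-.16,.2,50),(-.16,.04,50)]:
    T,Rm=tcp_for(px,0,pz,p);print(T,rel(s,T,Rm))
E
```

```text
[ 0.45781909 -0.17466901  0.222     ] [-357.0, 22.4, -288.8, 0.1, 16.5, -0.0]
[ 0.44375015 -0.17609808  0.21685298] [-343.4, 27.5, -292.8, 5.9, 15.8, 39.7]
[ 0.44375015 -0.17609808  0.05685298] [-343.3, 187.5, -292.5, 5.9, 15.8, 39.7]
```

Request:
jog_arm(motion=[-17,1,-15,0.3,0.8,2,-51,4,-44,0.9,2.4,6,-86,7,-73,1.5,4,10,-120,10,-102,2,5.5,14,-154,12,-132,2.7,7,18,-189,15,-161,3.2,8.7,22,-223,18,-190,3.8,10.3,26,-257,21,-220,4.4,11.8,30,-292,23,-249,5,13.4,34,-318,25,-271,5.5,14.6,37,-335,27,-286,5.8,15.4,39,-343,27,-293,5.9,15.8,39.7,-343,27,-293,5.9,15.8,39.7,-343,27,-293,5.9,15.8,39.7], gripper=0)

```text
time_s: 1.85
position: [0.4436, -0.1774, 0.2176]
tcp_rot: [[-0.762, 0.64, 0.101], [-0.08, 0.062, -0.995], [-0.643, -0.766, 0.003]]
force: [0.1, -0.3, -0.5]
opening: 0.006
```

```bash
python3 - <<'E'
from h import *
s=bot.read_state();print(s['joint_positions'])
p,d=bot.capture('wrist');np.savez('cap_w1',p=p,d=d,pos=s['position'],rot=s['tcp_rot']);cv2.imwrite('pics/w1.png',p[:,:,::-1])
H=bot.get_calibration('wrist');M=H['mtx']
T=np.eye(4);T[:3,:3]=s['tcp_rot'];T[:3,3]=s['position'];W=T@H['hand_eye']
m=cv2.inRange(cv2.cvtColor(p,cv2.COLOR_RGB2HSV),(20,120,90),(35,255,255))
cs,_=cv2.findContours(m,cv2.RETR_EXTERNAL,cv2.CHAIN_APPROX_SIMPLE)
c=max(cs,key=cv2.contourArea);q=cv2.approxPolyDP(c,5,True)[:,0].astype(float)
dd=np.c_[(q[:,0]-M[0,2])/M[0,0],-(q[:,1]-M[1,2])/M[1,1],-np.ones(len(q))]@W[:3,:3].T
t=(0.071-W[2,3])/dd[:,2];P=W[:3,3]+t[:,None]*dd
for a,b in zip(q,P):
    r=b-C;print(a,b[:2].round(4),'box',round(r@XP,4),round(r@YP,4))
E
```

```text
[-56.49590465  19.68569369 128.5235826   75.42514055  35.92780899
 -37.8121881 ]
[265. 103.] [ 0.6625 -0.0907] box 0.0521 0.0629
[257. 185.] [ 0.5529 -0.1006] box -0.058 0.0641
[285. 187.] [ 0.5536 -0.1307] box -0.0603 0.034
[284. 216.] [ 0.5209 -0.1344] box -0.0932 0.0337
[350. 215.] [ 0.5289 -0.2017] box -0.092 -0.034
[349. 187.] [ 0.5606 -0.1986] box -0.0602 -0.0342
[376. 186.] [ 0.5647 -0.2273] box -0.059 -0.0632
[370. 104.] [ 0.6741 -0.2169] box 0.0509 -0.0639
```

View pics/w1.png

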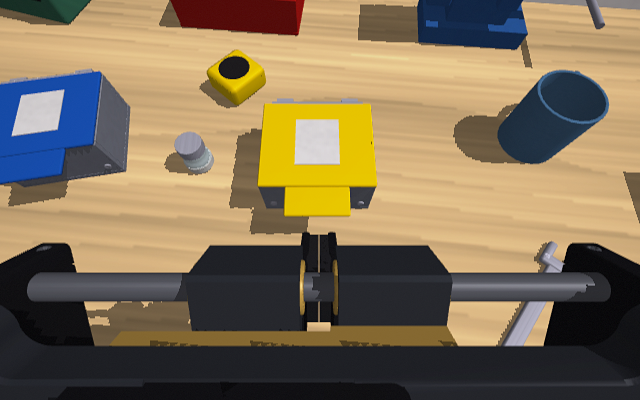

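The wrist view puts the lip front edge at px (284–350, 216), about −92 mm in the box frame, which agrees with the top view to within 2 mm. The fingers point at px (318,240), in line with the lip. Next I go down and under it.

```bash
python3 - <<'E'
from h import *
s=bot.read_state()
for px,pz,p in [(-.13,.035,50),(-.082,.035,50)]:
    T,Rm=tcp_for(px,0,pz,p);print(T,rel(s,T,Rm))
H=np.array([.055,.066])
print('arc')
s['position'],Rm=tcp_for(-.082,0,.035,50);s['tcp_rot']=Rm
for a in list(range(-11,121,6)):
    a=np.deg2rad(a);rho=.1305
    T,_=tcp_for(H[0]-rho*np.cos(a),0,H[1]+rho*np.sin(a),50,True);print(round(np.rad2deg(a)),rel(s,T,Rm)[:3],T.round(3))
E
```

```text
[ 0.47359657 -0.17306639  0.05185298] [83.4, 146.5, -2.1, -0.2, 0.1, -0.0]
[ 0.52135085 -0.16821569  0.05185298] [46.6, 177.4, -2.1, -0.2, 0.1, -0.0]
arc
-11 [-1.2, 1.0, 0.0] [ 0.523 -0.168  0.052]
-5 [-8.5, -10.5, -0.0] [ 0.521 -0.168  0.065]
1 [-16.9, -21.3, 0.0] [ 0.521 -0.168  0.079]
7 [-26.4, -31.1, -0.0] [ 0.522 -0.168  0.093]
13 [-36.8, -39.9, 0.0] [ 0.524 -0.168  0.106]
19 [-48.2, -47.5, 0.0] [ 0.528 -0.168  0.119]
25 [-60.2, -54.0, -0.0] [ 0.533 -0.167  0.132]
31 [-72.9, -59.1, -0.0] [ 0.539 -0.166  0.144]
37 [-86.0, -62.8, -0.0] [ 0.547 -0.166  0.155]
43 [-99.5, -65.2, -0.0] [ 0.555 -0.165  0.166]
49 [-113.1, -66.2, 0.0] [ 0.565 -0.164  0.175]
55 [-126.7, -65.7, -0.0] [ 0.576 -0.163  0.184]
61 [-140.3, -63.8, -0.0] [ 0.587 -0.161  0.191]
67 [-153.5, -60.5, -0.0] [ 0.6   -0.16   0.197]
73 [-166.4, -55.8, -0.0] [ 0.612 -0.159  0.202]
79 [-178.6, -49.8, -0.0] [ 0.626 -0.158  0.205]
85 [-190.2, -42.6, -0.0] [ 0.639 -0.156  0.207]
91 [-201.0, -34.2, -0.0] [ 0.653 -0.155  0.207]
97 [-210.8, -24.7, -0.0] [ 0.666 -0.153  0.206]
103 [-219.6, -14.2, 0.0] [ 0.68  -0.152  0.204]
109 [-227.2, -2.9, 0.0] [ 0.693 -0.151  0.2  ]
115 [-233.6, 9.2, 0.0] [ 0.705 -0.15   0.195]
```

Request:
jog_arm(motion=[8,14,0,0,0,0,24,42,-1,0,0,0,40,70,-1,0,0,0,56,98,-1,0,0,0,70,122,-2,0,0,0,79,138,-2,0,0,0,83,146,-2,0,0,0,83,146,-2,0,0,0,83,146,-2,0,0,0])

```text
time_s: 3.02
position: [0.4735, -0.1723, 0.053]
tcp_rot: [[-0.761, 0.64, 0.101], [-0.079, 0.063, -0.995], [-0.643, -0.766, 0.003]]
force: [-0.1, 0.2, -0.3]
opening: 0.006
```

Request:
jog_arm(motion=[-5,4,0,0,0,0,-12,10,0,0,0,0,-20,17,0,0,0,0,-28,24,0,0,0,0,-34,30,0,0,0,0,-36,31.5,0,0,0,0,-36,31.5,0,0,0,0])

```text
time_s: 3.9
position: [0.521, -0.167, 0.0513]
tcp_rot: [[-0.762, 0.64, 0.102], [-0.079, 0.064, -0.995], [-0.643, -0.766, 0.002]]
force: [0.2, -0.4, 0.3]
opening: 0.009
```

```bash
python3 - <<'E'
from h import *
s=bot.read_state();print(s['joint_positions'],s['position'],s['force'])
p,d=bot.capture('wrist');cv2.imwrite('pics/w2.png',p[:,:,::-1])
p,d=bot.capture('scene');cv2.imwrite('pics/s2.png',cv2.resize(p[100:260,180:440,::-1],None,fx=3,fy=3))
E
```

```text
[-45.2451426   47.48307687 125.13282544 121.30309218  35.71991334
 -80.3692422 ] [ 0.52102092 -0.16701218  0.05128122] [ 0.21511565 -0.43093357  0.33160118]
```

View pics/w2.png

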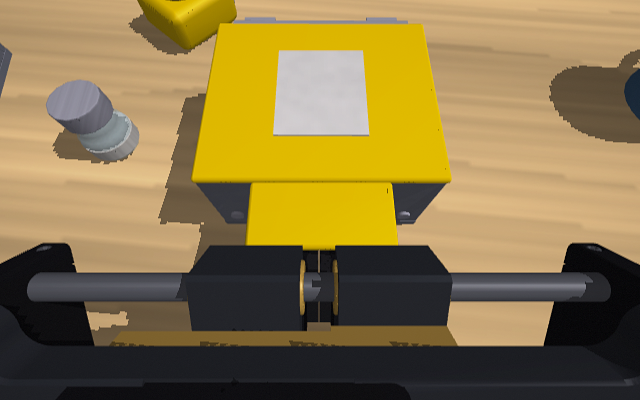

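View pics/s2.png

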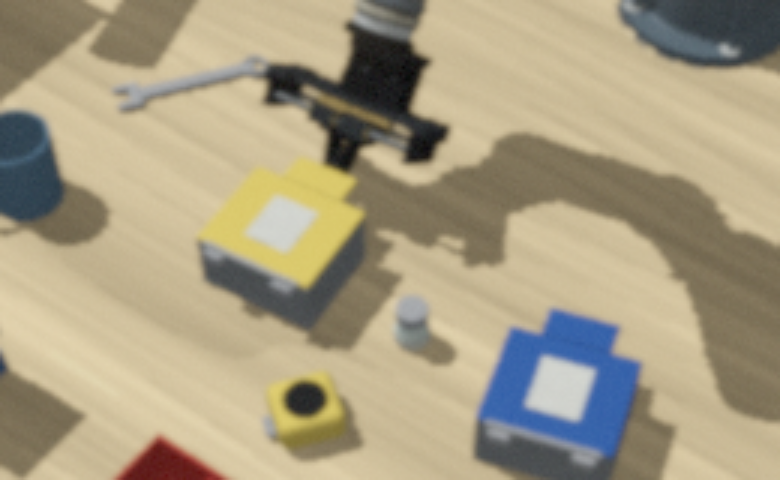

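The finger is under the lip, with the lip edge at px (318,247) just above the fingers, and there is no contact force yet. Now I start lifting along the arc.

Request:
jog_arm(motion=[-2,-1,0,0,0,0,-5,-5,0,0,0,0,-8.5,-10.5,0,0,0,0,-12.5,-16,0,0,0,0,-17,-21.5,0,0,0,0,-21.5,-26,0,0,0,0,-26.5,-31,0,0,0,0,-31.5,-35.5,0,0,0,0,-37,-40,0,0,0,0,-42.5,-44,0,0,0,0,-48,-47.5,0,0,0,0,-48,-47.5,0,0,0,0])

```text
time_s: 5.5
position: [0.5274, -0.1664, 0.1193]
tcp_rot: [[-0.761, 0.64, 0.102], [-0.08, 0.063, -0.995], [-0.643, -0.766, 0.003]]
force: [-0.4, -0.3, -1.3]
opening: 0.005
```

```bash
python3 - <<'E'
from h import *
s=bot.read_state();print(s['position'],s['force'])
p,d=bot.capture('wrist');cv2.imwrite('pics/w3.png',p[:,:,::-1])
p,d=bot.capture('scene');cv2.imwrite('pics/s3.png',cv2.resize(p[100:260,180:440,::-1],None,fx=3,fy=3))
E
```

```text
[ 0.5273573  -0.16635559  0.11925676] [-0.42222742 -0.29215151 -1.32861053]
```

View pics/w3.png

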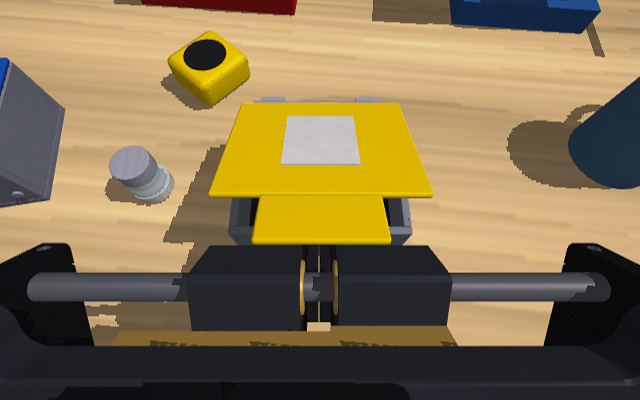

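View pics/s3.png

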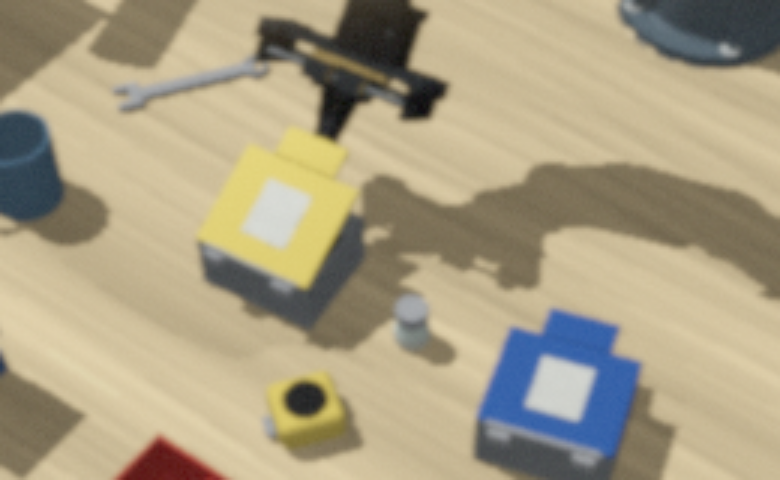

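The lid is rising on the finger: px (320,240) in the wrist view, 1.3 N of load, box not moved. Continuing.

Request:
jog_arm(motion=[-6,-3.5,0,0,0,0,-12,-6.5,0,0,0,0,-25,-11.5,0,0,0,0,-38,-15.5,0,0,0,0,-51.5,-17.5,0,0,0,0,-65,-18.5,0,0,0,0,-79,-18,0,0,0,0,-92,-16.5,0,0,0,0,-105.5,-13,0,0,0,0,-112,-11,0,0,0,0,-118.5,-8.5,0,0,0,0,-118.5,-8.5,0,0,0,0])

```text
time_s: 7.1
position: [0.6122, -0.1575, 0.2012]
tcp_rot: [[-0.762, 0.64, 0.102], [-0.079, 0.063, -0.995], [-0.643, -0.766, 0.002]]
force: [0.3, -0.4, -0.1]
opening: 0.004
```

```bash
python3 - <<'E'
from h import *
s=bot.read_state();print(s['position'],s['force'],s['joint_positions'])
p,d=bot.capture('wrist');cv2.imwrite('pics/w4.png',p[:,:,::-1])
p,d=bot.capture('scene');cv2.imwrite('pics/s4.png',cv2.resize(p[100:260,180:440,::-1],None,fx=3,fy=3))
E
```

```text
[ 0.61224529 -0.15750726  0.20122052] [ 0.28600493 -0.37876698 -0.0826081 ] [-35.96307181  28.7556115  110.53783839  72.42373092  26.61573112
 -14.95240016]
```

View pics/w4.png

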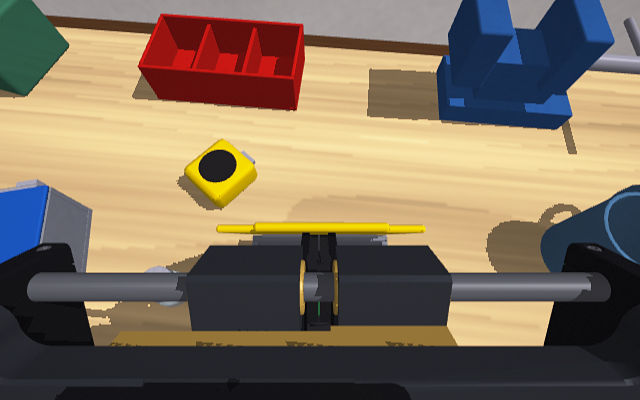

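View pics/s4.png

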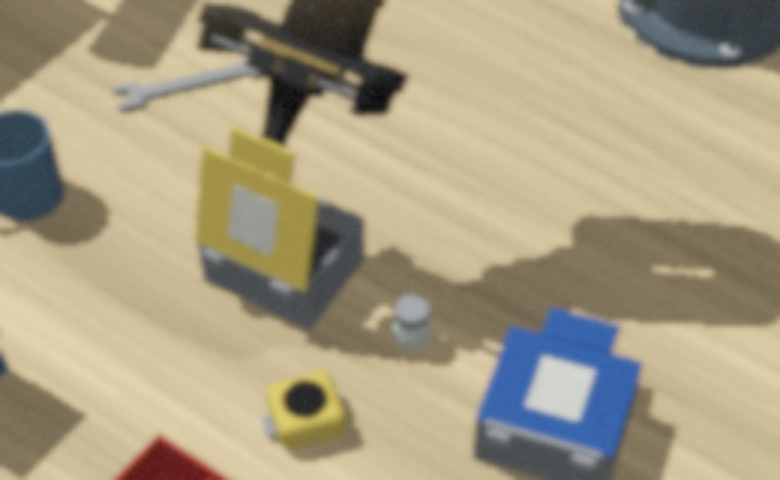

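The lid is about 75° up, resting on the fingertip (scene crop px (262,150)). I carry on slowly past vertical.

Request:
jog_arm(motion=[-6,2.5,0,0,0,0,-12,6,0,0,0,0,-18,9.5,0,0,0,0,-23.5,13.5,0,0,0,0,-29,17.5,0,0,0,0,-34.5,21.5,0,0,0,0,-39.5,26.5,0,0,0,0,-44.5,31.5,0,0,0,0,-49,36.5,0,0,0,0,-53,42,0,0,0,0,-57,47.5,0,0,0,0,-57,47.5,0,0,0,0,-57,47.5,0,0,0,0])

```text
time_s: 8.82
position: [0.6857, -0.15, 0.2014]
tcp_rot: [[-0.762, 0.639, 0.101], [-0.079, 0.063, -0.995], [-0.643, -0.766, 0.002]]
force: [-0.1, -0.4, -0.8]
opening: 0.005
```

```bash
python3 - <<'E'
from h import *
s=bot.read_state();print(s['position'],s['force'],s['joint_positions'])
p,d=bot.capture('scene');cv2.imwrite('pics/s5.png',cv2.resize(p[100:260,180:440,::-1],None,fx=3,fy=3))
E
```

```text
[ 0.68570251 -0.15003745  0.20140652] [-0.07100193 -0.40346477 -0.79189715] [-30.46974256  32.33081231 101.18541333  62.38026933  25.31421194
   0.65065851]
```

View pics/s5.png

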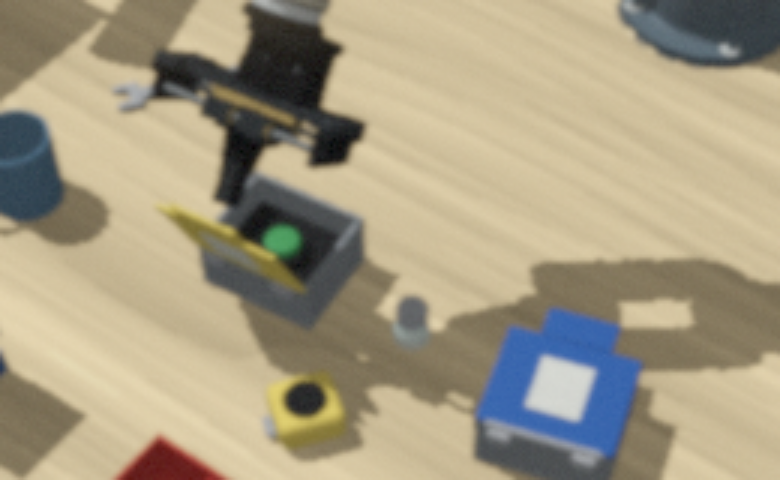

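The yellow lid leans back at its stop and the green button shows at crop px (282,240). I withdraw backward, then measure the button.

```bash
python3 - <<'E'
from h import *
s=bot.read_state()
for a in [(-.03,0,.19,50),(-.06,0,.15,68)]:
    T,Rm=tcp_for(*a);print(T,rel(s,T,Rm))
E
```

```text
[ 0.57308464 -0.16296076  0.20685298] [83.3, -76.9, 1.5, -0.1, 0.1, 0.0]
[ 0.549108   -0.16539622  0.17039804] [125.2, -64.5, 1.4, -0.1, 0.1, -18.0]
```

Request:
jog_arm(motion=[8,-8,0,0,0,0,25,-24,0,0,0,0,45,-43,1,0,0,0,65,-62,1,0,0,0,83,-77,1.5,0,0,0,100,-77,1.5,0,0,-5,114,-70,1.5,0,0,-11,122,-66,1.5,0,0,-16,125,-64.5,1.5,0,0,-18,125,-64.5,1.5,0,0,-18,125,-64.5,1.5,0,0,-18])

```text
time_s: 10.25
position: [0.5489, -0.1653, 0.1706]
tcp_rot: [[-0.922, 0.373, 0.101], [-0.094, 0.036, -0.995], [-0.375, -0.927, 0.002]]
force: [-0.7, 0.8, -0.7]
opening: 0.003
```

```bash
python3 - <<'E'
from h import *
s=bot.read_state();print(s['position'],s['force'])
p,d=bot.capture('wrist');cv2.imwrite('pics/w6.png',p[:,:,::-1])
H=bot.get_calibration('wrist');M=H['mtx']
T=np.eye(4);T[:3,:3]=s['tcp_rot'];T[:3,3]=s['position'];W=T@H['hand_eye']
def loc(p,d,M,W,n):
    m=cv2.inRange(cv2.cvtColor(p,cv2.COLOR_RGB2HSV),(45,90,40),(85,255,255))
    num,lab,st,ce=cv2.connectedComponentsWithStats(m)
    for i in range(1,num):
        if st[i,4]<40: continue
        v,u=np.where(lab==i);z=d[v,u];ok=z>0
        u,v,z=u[ok],v[ok],z[ok]
        q=np.c_[(u-M[0,2])/M[0,0]*z,-(v-M[1,2])/M[1,1]*z,-z]@W[:3,:3].T+W[:3,3]
        r=q-C
        print(n,ce[i],st[i],'med',np.median(q,0).round(4),'z90',np.percentile(q[:,2],[50,90]),'box x,y',np.percentile(r@XP,[2,50,98]).round(4),np.percentile(r@YP,[2,50,98]).round(4))
loc(p,d,M,W,'w')
p,d=bot.capture('top');c=bot.get_calibration('top');cv2.imwrite('pics/t6.png',cv2.resize(p[140:270,300:460,::-1],None,fx=4,fy=4));loc(p,d,c['mtx'],c['pose'],'t')
p,d=bot.capture('scene');c=bot.get_calibration('scene');cv2.imwrite('pics/s6.png',cv2.resize(p[100:260,180:440,::-1],None,fx=3,fy=3));loc(p,d,c['mtx'],c['pose'],'s')
E
```

```text
[ 0.54885196 -0.16532474  0.17062275] [-0.65732797  0.82014275 -0.65138687]
w [318.12489862 175.63341444] [ 299  156   39   40 1233] med [ 0.6153 -0.1584  0.0482] z90 [0.04823738 0.04917083] box x,y [-0.0175 -0.0019  0.0147] [-0.0158  0.0004  0.0159]
t [210.06941951 102.69120287] [ 182   82   61   42 1671] med [0.918  0.347  0.0895] z90 [0.08952451 0.09198256] box x,y [0.2936 0.3507 0.4085] [0.3961 0.4727 0.5459]
t [380.63247863 206.36752137] [375 201  12  12 117] med [ 0.6172 -0.158   0.0489] z90 [0.04893508 0.05121405] box x,y [-0.0161 -0.0004  0.0154] [-0.0155  0.001   0.0166]
s [274.         179.83464567] [267 174  14  13 127] med [ 0.6188 -0.1558  0.0467] z90 [0.04666791 0.05154317] box x,y [-0.0312  0.0025  0.0191] [-0.0267  0.0028  0.0193]
s [362.46092669 353.61030429] [ 327  315   73   79 2892] med [0.9371 0.359  0.0893] z90 [0.08925038 0.09242562] box x,y [0.3042 0.3706 0.4238] [0.4073 0.4827 0.5504]
```

View pics/w6.png

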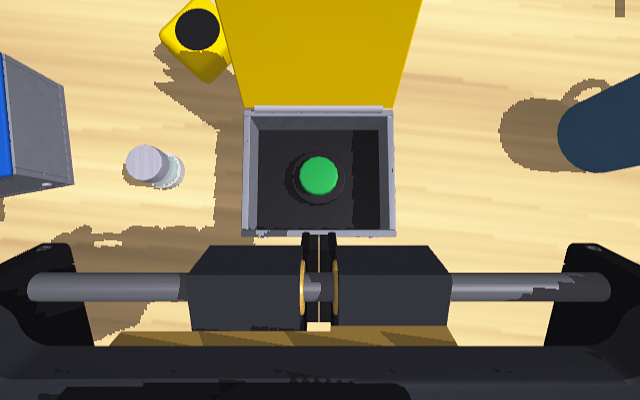

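View pics/s6.png

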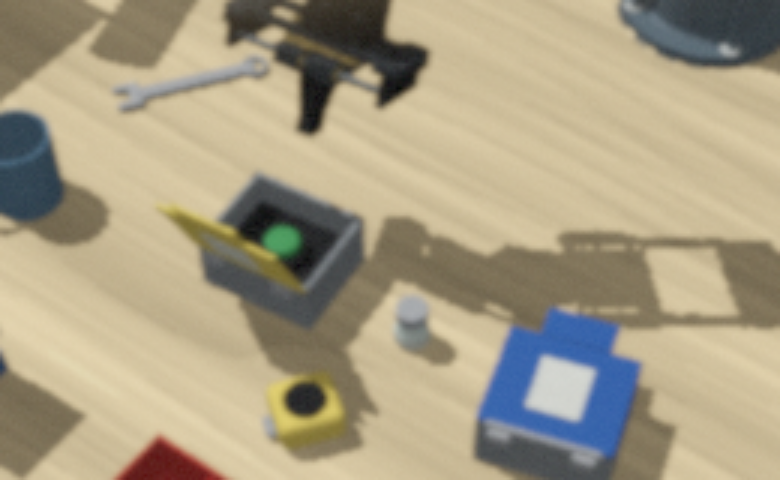

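View pics/t6.png

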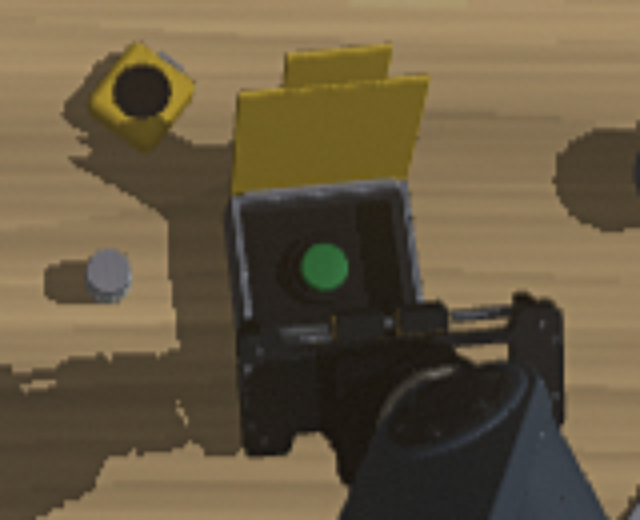

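Wrist view: open yellow lid, green button centred at px (318,176), which gives box (0,0) with its top at z≈0.0485. I move above it.

```bash
python3 - <<'E'
from h import *
s=bot.read_state()
for a in [(.007,0,.12,68),(.007,0,.058,68),(.007,0,.048,68)]:
    T,Rm=tcp_for(*a);print(T,rel(s,T,Rm))
E
```

```text
[ 0.61576501 -0.15862545  0.14039804] [-50.9, 53.1, -0.2, -0.1, 0.0, -0.0]
[ 0.61576501 -0.15862545  0.07839804] [-27.6, 110.6, -0.3, -0.1, 0.0, -0.0]
[ 0.61576501 -0.15862545  0.06839804] [-23.9, 119.9, -0.4, -0.1, 0.0, -0.0]
```

Request:
jog_arm(motion=[-8,8,0,0,0,0,-24,25,0,0,0,0,-41,42,0,0,0,0,-50,52,0,0,0,0,-48,61,0,0,0,0,-42,76,0,0,0,0,-35,92,0,0,0,0,-30,105,0,0,0,0,-27.5,110.5,0,0,0,0,-27.5,110.5,0,0,0,0,-27.5,110.5,0,0,0,0])

```text
time_s: 11.78
position: [0.6162, -0.1592, 0.0789]
tcp_rot: [[-0.922, 0.374, 0.101], [-0.095, 0.035, -0.995], [-0.375, -0.927, 0.003]]
force: [-0.0, -0.1, -0.0]
opening: 0.007
```

```bash
python3 - <<'E'
from h import *
s=bot.read_state();print(s['position'],s['force'],s['joint_positions'])
p,d=bot.capture('wrist');cv2.imwrite('pics/w7.png',p[:,:,::-1])
E
```

```text
[ 0.61616926 -0.15922107  0.07885001] [-0.04233415 -0.12081243 -0.04304081] [-30.26011813  40.29716585 102.53205768  34.58358012  22.65636294
  23.47831685]
```

View pics/w7.png

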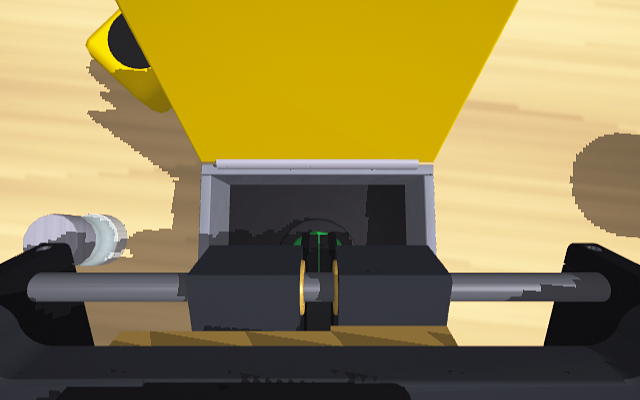

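The fingertip is over the green button (px (320,238)). Now I press down 10 mm.

Request:
jog_arm(motion=[0.8,1.9,0,0,0,0,1.5,3.7,0,0,0,0,2.2,5.6,0,0,0,0,2.6,6.5,0,0,0,0,3,7.4,0,0,0,0,3.4,8.3,0,0,0,0,3.8,9.3,0,0,0,0,3.8,9.3,0,0,0,0])

```text
time_s: 12.82
position: [0.6162, -0.1591, 0.0686]
tcp_rot: [[-0.922, 0.373, 0.101], [-0.095, 0.036, -0.995], [-0.375, -0.927, 0.003]]
force: [0.1, -0.1, 4.0]
opening: 0.007
```

Request:
jog_arm(motion=[0.4,0.9,0,0,0,0,0.6,1.4,0,0,0,0,0.6,1.4,0,0,0,0])

```text
time_s: 13.2
position: [0.6162, -0.1591, 0.0671]
tcp_rot: [[-0.922, 0.373, 0.101], [-0.095, 0.036, -0.995], [-0.375, -0.927, 0.003]]
force: [-0.4, 0.4, 5.3]
opening: 0.004
```

Request:
jog_arm(motion=[0.2,0.5,0,0,0,0,0.4,0.9,0,0,0,0,0.4,0.9,0,0,0,0])

```text
time_s: 13.58
position: [0.6163, -0.1591, 0.0669]
tcp_rot: [[-0.922, 0.374, 0.101], [-0.095, 0.035, -0.995], [-0.376, -0.927, 0.003]]
force: [-2.3, 0.4, 10.4]
opening: 0.005
```

The button hit its hard stop: 10 N with no further travel. I release straight up, then move back.

Request:
jog_arm(motion=[-2,-5,0,0,0,0,-5,-12,0,0,0,0,-12,-30,0,0,0,0,-21,-52,0,0,0,0,-30,-74,0,0,0,0,-20,-100,0,0,0,0,5,-122,0,0,0,0,35,-135,0,0,0,0,60,-145,0,0,0,0,75,-150,0,0,0,0,75,-150,0,0,0,0,75,-150,0,0,0,0])

```text
time_s: 15.08
position: [0.4914, -0.1718, 0.1769]
tcp_rot: [[-0.922, 0.373, 0.101], [-0.095, 0.035, -0.995], [-0.375, -0.927, 0.003]]
force: [-0.2, -0.5, -0.2]
opening: 0.002
```

```bash
python3 - <<'E'
from h import *
s=bot.read_state();print(s['time_s'],s['position'],s['force'])
H=bot.get_calibration('wrist');M=H['mtx']
T=np.eye(4);T[:3,:3]=s['tcp_rot'];T[:3,3]=s['position'];W=T@H['hand_eye']
p,d=bot.capture('wrist');cv2.imwrite('pics/w8.png',p[:,:,::-1])
m=cv2.inRange(cv2.cvtColor(p,cv2.COLOR_RGB2HSV),(45,90,40),(85,255,255));m[:60]=0
v,u=np.where((m>0)&(d>0));z=d[v,u]
q=np.c_[(u-M[0,2])/M[0,0]*z,-(v-M[1,2])/M[1,1]*z,-z]@W[:3,:3].T+W[:3,3]
print(len(u),u.mean(),v.mean(),np.median(q,0))
for n in ['top','scene']:
    p0=np.load(f'cap_{n}.npz')['p'];p,d=bot.capture(n);cv2.imwrite(f'pics/{n}8.png',p[:,:,::-1])
E
```

```text
15.075 [ 0.49137534 -0.17178694  0.17690943] [-0.15512372 -0.45548384 -0.24959143]
1177 317.36533559898044 117.0501274426508 [ 0.61421726 -0.15846992  0.04806179]
```

View pics/w8.png

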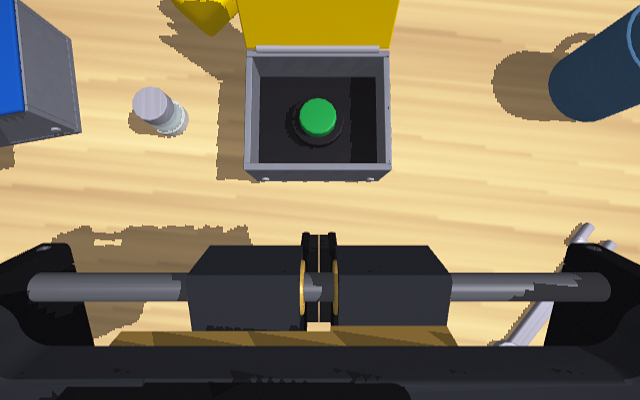

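View pics/top8.png

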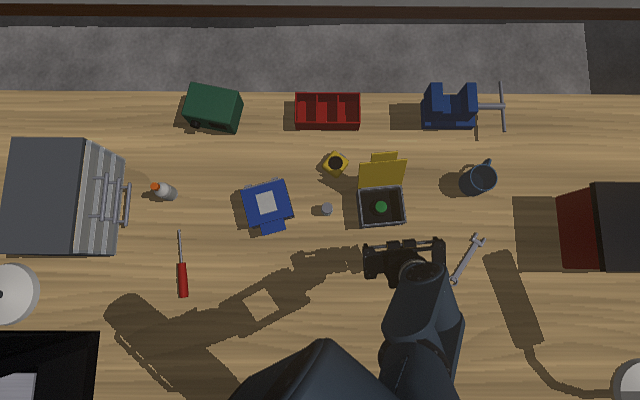

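View pics/scene8.png

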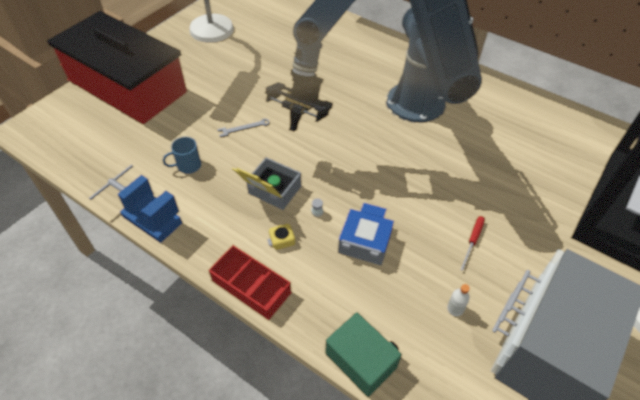

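In all three views the yellow lid leans open and the button (wrist px (317,117)) is back up at z≈0.048. The blue lid is shut and nothing else has moved. The hand is clear, so I hand in.

```bash
python3 -c "
from rig import bot
print(bot.hand_in())"
```

```text
the job is handed in; nothing more can be done
None
```

The mill's start box is open and its button has been pressed; I handed the job in at about 15 s of the 64 s allowed.

- **Lid:** With the closed fingertips under the lip, I swung the yellow lid past vertical and it fell back to its stop. Readings stayed under about 1.5 N, and the lid stayed open after I backed away.
- **Button:** I pressed the green button down until it hit its hard stop. The force rose from 5 N to 10 N with only 0.2 mm more travel. I then lifted straight up and withdrew.
- **Last checks:** The button top is back at 48 mm, the same as before the press. The force reading is about zero with the hand clear. By eye in the top and scene pictures, the box, the shut blue lid and the other items are where they started. No check failed; the camera views differed by about 2–3 mm.

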